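# Hang the stencil frame on the printing board and hold it for the hinge pin

### The arm

A 6-joint arm with a two-finger parallel gripper is mounted at the origin on a cart in front of the work surface, level with it; the furniture and walls round the work are solid. World frame = base frame: x ahead of the robot, y to its left, z up, the work surface at z = 0. Lengths are in m, angles in rad, forces in N, time in s.
With the tool pointing down it reaches from about 0.35 to 0.775 m from the base axis. Payload 7.3 kg.
Tool frame: the origin (TCP) lies at the centre of the arm's flange, where the gripper is bolted on; the fingertips stand 178 mm ahead of it and the grasp point (between the pads) lies 159 mm ahead of it; z points along the fingers, y is the line along which they close (so a half turn about z gives the same grasp; the last joint's range is limited). The gripper opens to 92 mm and grips with 3 to 60 N. Pads are 19 mm wide; open, the fingers measure 130 mm over their backs; the gripper's body (75 mm by 190 mm) begins 47 mm behind the grasp point.
Start: joints at [-1.433, 0.342, 1.524, -0, 1.275, -0.146], TCP at [0.147, -0.504, 0.405] pointing down, gripper open.
Joint ranges: [-2.53, 2.53], [-0.77, 2.02], [0.04, 2.7], [-1, 4.14], [0.28, 2.66], [-3.11, 3.11]. Speed limits (rad/s): [2.57, 2.57, 3.14, 3.14, 3.14, 3.14].

### API

Orientations are given as [roll, pitch, yaw] about the fixed x, y, z axes, in that order (R = Rz(yaw) Ry(pitch) Rx(roll)).
In Python, from cell import telemetry, vision, ticket gives the robot as it stands.
- The arm moves only by the shell command python3 -m crank 'ROWS' [FORCE]. ROWS is JSON, a list of rows, each a list of 5 numbers: the gripper command: -1 is shut, 1 is fully open, values between are in proportion, then the shift along the tool's x, y, z in mm, then the turn about the tool's z in rad. In form: [[fingers, dx, dy, dz, roll], ...]. A call has 1 to 12 rows; each row is the pose to reach, as a shift and turn from the pose commanded when the call began, along the tool's axes at that moment; what a row does not reach only later rows make up. A row lasts 1/12 s, in which the tool goes at most 41.7 mm and 7.16 degrees, less where a joint would pass 70% of its speed; a pose out of reach is approached as far as the arm can. A call with a gripper value outside its range is refused whole. The fingers move at their own pace and stop on an object; FORCE is the grip in N (left out, the last holds). Time passes only in rows, so rows that repeat a pose let the fingers close. It gives the time, the measured TCP pose, the force, the opening and the grip force at its end, in the units of the state.
- telemetry.observe(): the state, without advancing time (a new reading comes with each control period).
- vision.read_camera(name): name is "scene" or "top" or "wrist"; returns (picture, depth): 420x560x3 uint8, red, green, blue; 420x560 float32, m along the optical axis (not along the pixel's ray), 0 where there is no reading.
- vision.get_calibration(name): a dict with "camera_matrix" (3x3 intrinsics, pixels), "rvec" (rotation vector, rad) and "tvec" (3), from world to camera coordinates, as OpenCV has them. Camera axes: x right, y down, z forward; pixel columns grow to the right and rows downward; lengths in m; the calibration is good to about 2 mm. The wrist camera is an equidistant fisheye: a pixel r from the principal point sees the ray r / f radians off the axis. A picture is of the moment at which its call begins: read the wrist's pose just before it. get_calibration takes no time and is no camera call; for the wrist camera it gives the pose at the moment of the call.
- ticket.hand_in(): hands the job in; it is judged then, once.
The state is a dict: "time": time; "qpos": joint angles; "qvel": joint speeds; "joint_efforts": joint torques, N m; "tool_pos": TCP position; "tool_rot": TCP orientation; "contact_force": force on the tool from outside, world axes, zero at the start; "torque": the same for the moment, N m; "opening": finger opening in m; "grip_force": force on a finger pad.
Only numpy, scipy, OpenCV 4.12 (cv2) and the standard library are available. Lean on these libraries where they do the work, as an engineer would, in place of code of your own. Each camera call takes 0.05 s, during which the arm holds its last target. There are 200 camera calls.

### The job

The wooden stencil frame is standing in the slotted rack with its cover half still ajar. Pinch the two halves shut edge to edge, lift the closed frame out of the rack and lower it upright onto the printing board, so that the two brass knuckles under its foot drop between the three brass knuckles on the board's hinge rail and the pin holes are in line. Finish while still holding the frame there, shut, upright and without forcing it down, so that I can slide the pin in; leave the hinge pin, the baren and the blue ink tin where they are.

Things in the scene. Friction and masses are not known exactly. Their poses are not given: they have to be found in the camera images.
- stencil_frame: Light wooden frame upright in the rack's middle slots: two halves, each 160 wide (y) x 120 high (z) x 8 mm thick (x), hinged together at the foot. Origin: middle of the foot (lower edge), in the plane where the shut halves meet. Back half x 0..+8 with an amber stencil, and ears 18 mm long, 22 high at both ends of its foot; cover half x -8..0 when shut. 0.25 to 0.4 kg.
- cover (a joint): Opening of the cover half, rad: 0 = shut, edge to edge with the back half. Starts 0.07 to 0.17, its top leaning to the frame's -x side (0.1 rad = 12 mm at the top). It turns about the foot; stiff: about 0.5 N at the top edge moves it, and it stays where left.
- frame_top (a point): Middle of the frame's top edge, 120 mm above its foot, in the plane where the shut halves meet; axes as the frame's. The top rail below it (22 mm high, 16 mm thick when shut) is the place to pinch, one finger on each outer face, closing along the frame's x. While ajar: 24 to 37 mm over both, cover face up to 29 mm off the plane.
- leaf_axis (a point): On the pin-hole axis of the two brass knuckles under the frame's foot, midway between them, 14 mm below the foot; y along the pin hole, z up the frame. Knuckles: barrels 16 mm in diameter, chamfered, at y -36..-12 and +12..+36 mm, 9 mm hole.
- board: Printing board, fixed: plywood 232 x 210 x 18 mm with an 8 mm grey pad; along its far (+x) edge a wooden hinge rail, top 30 mm above the table. Origin on the table right under the hinge axis; the board runs from x -202 to +30 mm; y along the hinge axis, z up.
- board_axis (a point): Middle of the pin-hole axis (along y) of the board's three fixed brass knuckles, 34 mm above the table. They are 16 mm in diameter, at y -58..-38, -10..+10, +38..+58 mm: the 28 mm gaps take the frame's knuckles with 2 mm play each side. A 45-degree V cove in the rail below, mouth 16 mm wide, stops the frame's knuckles from above with the holes in line. The frame fits either way round.
- rack: Dark wooden rack, fixed: foot 92 x 236 x 10 mm, slotted posts at y -108..-85 and +85..+108 mm, tops 66 mm above the table; slots 11 mm wide (x), floors 34 mm above the table. The ears of the frame's back half stand in the middle slots (x = 0). Origin: on the table, under its middle; y from post to post.
- hinge_pin: Loose steel hinge pin, 6 mm in diameter, 130 mm long with a 22 mm bent end, lying on the board's grey pad. Origin at the middle of the long part, on its underside. Leave it there.
- baren: Round wooden baren with a grip on top, 103 mm across, 43 mm high. Origin: centre of its underside. Leave it.
- ink_tin: Open tin of blue ink, 69 mm across, 58 mm high. Origin: centre of its underside. Leave it.

How it is judged:
On the way, in this order (a step that is already met when the one before it is completed fails the run):
1. the two halves are pinched shut between the fingers (value of joint cover below 0.025 rad and contact force between the fingers and stencil_frame above 2 N), for 0.2 s.
2. the shut frame is lifted out of the rack: its knuckle axis is more than 65 mm above the table (all of step 1 and height (world z) of leaf_axis above 0.065 m), for 0.2 s.
At the end, for the whole second after the job is handed in: Still gripped (over 2 N) and at rest; cover shut within 0.025 rad; pin-hole axes of frame and board in line within 3 mm across and 4 mm along, parallel within 0.07 rad; frame upright within 0.10 rad, pressing on the board with under 35 N, clear of the rack (all of step 1 and x of leaf_axis in the frame of board_axis between -0.003 and 0.003 m and z of leaf_axis in the frame of board_axis between -0.003 and 0.003 m and y of leaf_axis in the frame of board_axis between -0.004 and 0.004 m and angle between the y axis of leaf_axis and the y axis of board_axis, either way round below 0.07 rad and angle between stencil_frame's own z axis and vertical below 0.1 rad and contact force between stencil_frame and board below 35 N and contact force between stencil_frame and rack below 0.1 N and linear speed of stencil_frame below 0.02 m/s); the arm keeps its last pose, push and grip.
It fails at once if the frame was forced onto the board with more than 60 N (contact force between stencil_frame and board above 60 N).
It fails at once if the hinge pin was moved more than 20 mm (distance of hinge_pin from where it was at the start of the episode above 0.02 m).
It fails at once if the baren was moved more than 20 mm (distance of baren from where it was at the start of the episode above 0.02 m).
It fails at once if the ink tin was moved more than 20 mm (distance of ink_tin from where it was at the start of the episode above 0.02 m).
It also fails if it takes over 38 s, if anything falls off the work surface, if the arm or the gripper's body presses on something with over 40 N, if the wrist force passes 120 N, or if a joint passes its speed limit or range.

## Working session

There is one attempt and no reset: what is moved stays moved. The work goes in short steps, Python scripts to look and compute and a shell command to move; the robot and the scene stay as the last step left them, time stands still between calls to the robot, and variables do not carry over. Pictures are saved under pics/ and viewed, at most 10 in all, crops included, and the job is handed in when it is done.

```bash
mkdir -p pics; ls
python3 - <<'E'
from cell import telemetry, vision
import cv2,numpy as np
s=telemetry.observe();print({k:np.round(v,3).tolist() for k,v in s.items()})
for n in("scene","top"):
    c=vision.get_calibration(n);print(n,c)
    p,d=vision.read_camera(n);cv2.imwrite(f"pics/{n}0.png",p[...,::-1]);np.save(f"pics/{n}0.npy",d)
E
```

```text
pics
{'time': 0.0, 'qpos': [-1.433, 0.343, 1.525, -0.0, 1.275, -0.146], 'qvel': [0.001, -0.002, -0.001, -0.001, 0.0, 0.0], 'joint_efforts': [-0.0, -43.124, -24.423, 0.072, 0.056, -0.0], 'tool_pos': [0.147, -0.504, 0.404], 'tool_rot': [-3.14, -0.0, 0.284], 'contact_force': [-0.663, -0.359, 0.102], 'torque': [0.073, 0.019, -0.009], 'grip_force': 0.0, 'opening': 0.092}
scene {'camera_matrix': array([[466.3575365 ,   0.        , 287.61850922],
       [  0.        , 466.3575365 , 212.45415604],
       [  0.        ,   0.        ,   1.        ]]), 'rvec': array([ 0.10806494,  2.61808914, -1.64344002]), 'tvec': array([0.62037355, 0.16235371, 0.81691433])}
top {'camera_matrix': array([[482.31203087,   0.        , 266.45534527],
       [  0.        , 482.31203087, 203.27863447],
       [  0.        ,   0.        ,   1.        ]]), 'rvec': array([ 2.14294924, -2.19138807,  0.12756976]), 'tvec': array([-0.13636485,  0.59968358,  0.88099343])}
```

View pics/scene0.png

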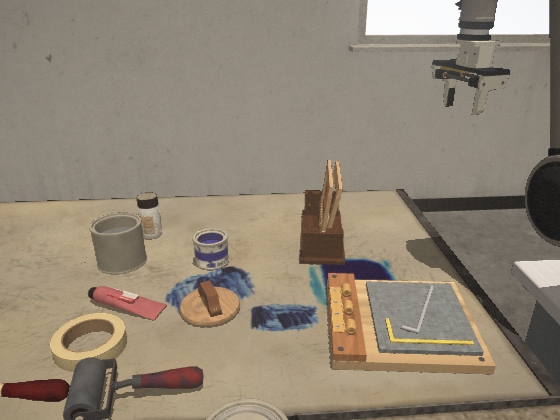

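View pics/top0.png

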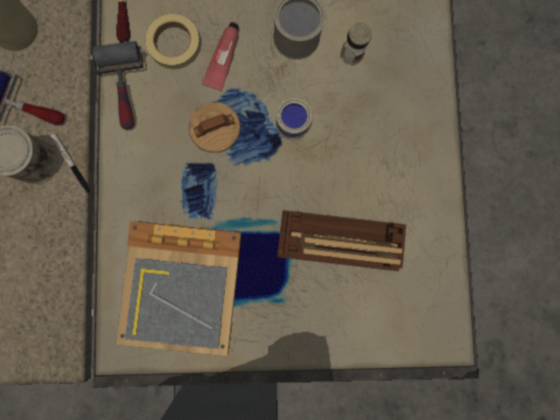

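```bash
cat > h.py <<'E'
import cv2,numpy as np
from cell import vision,telemetry
def cal(n):
    c=vision.get_calibration(n);return c["camera_matrix"],cv2.Rodrigues(c["rvec"])[0],np.array(c["tvec"])
def cloud(n,d):
    K,R,t=cal(n);v,u=np.indices(d.shape)
    P=np.stack([(u-K[0,2])/K[0,0]*d,(v-K[1,2])/K[1,1]*d,d],-1)
    return (P-t)@R
def ray_at_z(n,uv,z):
    K,R,t=cal(n);r=np.array([(uv[0]-K[0,2])/K[0,0],(uv[1]-K[1,2])/K[1,1],1])@R
    o=-t@R;return o+r*(z-o[2])/r[2]
E
python3 - <<'E'
from h import *
d=np.load("pics/top0.npy");W=cloud("top",d)
p=cv2.imread("pics/top0.png")
a=cv2.resize(p[200:280,270:415],None,fx=5.4,fy=5.4,interpolation=cv2.INTER_CUBIC)[:300]
a=cv2.resize(p[205:275,270:415],(783,378),interpolation=cv2.INTER_CUBIC)
b=cv2.resize(p[215:255,120:245],(783,250)[:2],interpolation=cv2.INTER_CUBIC)
cv2.imwrite("pics/crop.png",np.vstack([a,b[:222]]))
print("table",np.median(W[300:330,380:420,2]))
sub=W[205:275,270:415]
for c in range(285,405,15):
    col=W[205:275,c];print(c,[f"{205+i}:{x*1e3:.0f},{y*1e3:.0f},{z*1e3:.0f}" for i,(x,y,z) in enumerate(col) if z>.02][::2])
E
```

```text
table -0.0007687413778991879
285 ['207:495,-143,943', '234:538,-184,26', '236:534,-183,36', '238:529,-183,48', '240:525,-182,58', '242:522,-182,65', '244:518,-181,64', '246:514,-181,66', '248:511,-181,69', '250:507,-181,67', '252:503,-181,64', '254:500,-181,67']
300 ['212:575,-210,70', '214:572,-210,63', '216:568,-210,63', '234:536,-210,53', '236:532,-210,58', '238:529,-210,47', '240:525,-210,50', '242:521,-209,59']
315 ['206:495,-143,943', '234:536,-239,38', '236:531,-237,58', '238:525,-228,145', '240:521,-227,152', '242:518,-227,153', '244:517,-237,55', '248:508,-228,136', '250:505,-226,153', '252:502,-226,152', '254:498,-226,148']
330 ['236:531,-265,55', '238:527,-265,56', '240:521,-252,151', '242:517,-251,153', '244:514,-251,153', '246:513,-265,53', '251:503,-252,146', '253:499,-251,150', '255:496,-251,148']
345 ['238:527,-293,54', '240:523,-292,58', '242:517,-275,154', '244:513,-276,153', '246:510,-275,153', '252:501,-277,139', '254:497,-275,150', '256:494,-275,153']
360 ['239:525,-324,37', '241:521,-320,56', '243:515,-303,139', '245:511,-300,155', '247:508,-300,152', '249:506,-319,54', '254:497,-302,141', '256:493,-300,150', '258:490,-299,151']
375 ['241:520,-351,38', '243:516,-347,58', '245:511,-326,146', '247:507,-324,156', '249:504,-324,153', '251:502,-346,58', '255:494,-328,133', '257:491,-325,149', '259:488,-324,152', '261:485,-324,151']
390 ['224:552,-381,38', '226:548,-380,41', '228:544,-382,34', '230:541,-383,30', '232:537,-382,33', '234:532,-378,48', '236:529,-377,49', '238:525,-377,50', '240:521,-377,49', '242:518,-378,45', '244:514,-375,56', '246:509,-355,129', '248:505,-349,153', '250:502,-348,154', '252:499,-348,153', '254:496,-360,108', '256:492,-355,127', '258:489,-350,145', '260:486,-349,149', '262:483,-348,151', '264:478,-370,65', '266:474,-370,64']
```

View pics/crop.png

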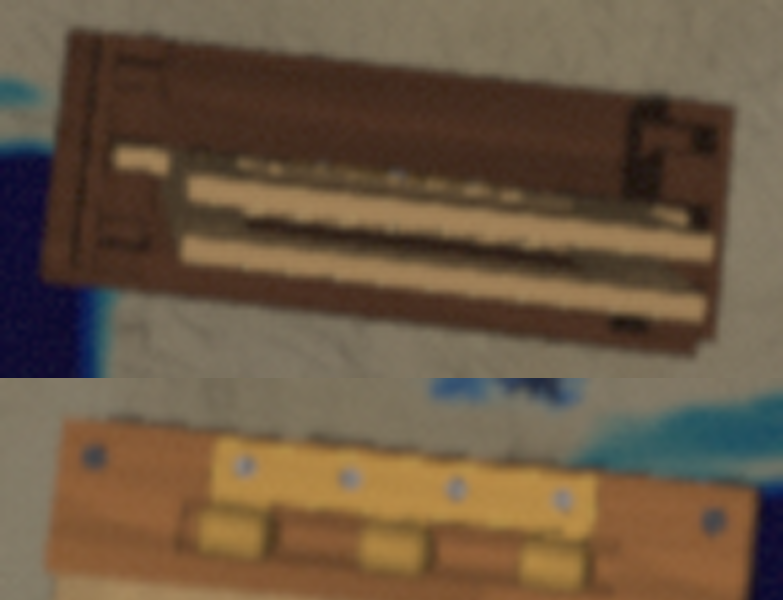

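The crop shows the back half at about v 237-252 (+x side, ears visible at its ends). The cover leans toward -x, and the three brass knuckles are at about (157,240), (183,242) and (209,245). Next I'll measure both.

Run:
```python
from h import *
d=np.load("pics/top0.npy");W=cloud("top",d)
S=W[205:275,270:415].reshape(-1,3);v,u=np.indices((70,145));u=u.ravel()+270;v=v.ravel()+205
m=(S[:,2]>.138)&(S[:,2]<.165)
# split two rails by line
P=np.array([ray_at_z("top",(a,b),.154) for a,b in zip(u[m],v[m])])
k=P[:,0]-.147*P[:,1]; print(np.histogram(k*1e3,bins=np.arange(530,565,1)))
h,e=np.histogram(k,bins=np.arange(.53,.565,.001))
for lo,hi in((.53,.5455),(.5455,.57)):
    q=P[(k>lo)&(k<hi)]
    if len(q)<30: continue
    f=np.polyfit(q[:,1],q[:,0],1);r=q[:,0]-np.polyval(f,q[:,1])
    print(len(q),"slope",f,"mid",np.polyval(f,(q[:,1].min()+q[:,1].max())/2),"y",np.percentile(q[:,1],[0,1,50,99,100]),"halfwidth",np.percentile(r,[2,98]))
for uv in((157.5,239.8),(182.9,242.4),(208.6,244.8)): print(ray_at_z("top",uv,.034))
K,R,t=cal("top");print("cam",-t@R)
```

```text
(array([ 3, 46, 61, 61, 60, 62, 58, 59, 60, 57, 53, 16,  0,  0,  0,  0,  0,
        0,  0, 28, 59, 58, 62, 62, 60, 61, 59, 58, 32,  0,  0,  0,  0,  0]), array([530, 531, 532, 533, 534, 535, 536, 537, 538, 539, 540, 541, 542,
       543, 544, 545, 546, 547, 548, 549, 550, 551, 552, 553, 554, 555,
       556, 557, 558, 559, 560, 561, 562, 563, 564]))
596 slope [0.14062882 0.53433469] mid 0.4942319182265206 y [-0.36387015 -0.36207419 -0.28448606 -0.20797614 -0.20646492] halfwidth [-0.00476339  0.00483863]
539 slope [0.14050384 0.55215508] mid 0.5117527897033637 y [-0.36645403 -0.36478837 -0.28826151 -0.21030356 -0.20865176] halfwidth [-0.00434674  0.00437704]
[0.53197876 0.05638294 0.034     ]
[0.52603798 0.008758   0.034     ]
[ 0.52046241 -0.03940254  0.034     ]
cam [ 0.49516555 -0.14264465  0.94277717]
```

```bash
python3 -m crank '[[1,407,-107,0,-1.146],[1,407,-107,0,-1.146],[1,407,-107,0,-1.146],[1,407,-107,0,-1.146],[1,407,-107,0,-1.146],[1,407,-107,0,-1.146],[1,407,-107,0,-1.146],[1,407,-107,0,-1.146],[1,407,-107,0,-1.146],[1,407,-107,0,-1.146],[1,407,-107,0,-1.146],[1,407,-107,0,-1.146]]' 40; python3 -m crank '[[1,0,0,0,0],[1,0,0,0,0]]'
```

```text
time: 1.1
tool_pos: [0.5094, -0.2856, 0.4038]
tool_rot: [-3.141, -0.001, 1.434]
contact_force: [-0.2, -0.8, -0.6]
opening: 0.0915
grip_force: 0.0
time: 1.27
tool_pos: [0.5068, -0.2881, 0.4045]
tool_rot: [-3.141, 0.0, 1.428]
contact_force: [-0.6, 0.2, -0.6]
opening: 0.0917
grip_force: 0.0
```

```bash
python3 -m crank '[[1,0,1,30,0],[1,0,1,60,0],[1,0,1,85,0],[1,0,1,102,0],[1,0,1,102,0],[1,0,1,102,0]]'; python3 -m crank '[[0.2,0,0,0,0],[-0.2,0,0,0,0],[-0.4,0,0,0,0],[-0.6,0,0,0,0],[-0.8,0,0,0,0],[-1,0,0,0,0],[-1,0,0,0,0],[-1,0,0,0,0],[-1,0,0,0,0],[-1,0,0,0,0],[-1,0,0,0,0],[-1,0,0,0,0]]' 40
```

```text
time: 1.77
tool_pos: [0.5078, -0.2885, 0.3026]
tool_rot: [-3.14, -0.001, 1.428]
contact_force: [0.8, -0.1, 0.3]
opening: 0.0917
grip_force: 0.0
time: 2.77
tool_pos: [0.5089, -0.2875, 0.3027]
tool_rot: [3.141, 0.0, 1.43]
contact_force: [4.9, -0.4, 0.3]
opening: 0.0167
grip_force: 38.6
```

```bash
python3 -m crank '[[-1,0,1,0,0],[-1,0,1,0,0],[-1,0,1,-10,0],[-1,0,1,-25,0],[-1,0,1,-45,0],[-1,0,1,-70,0],[-1,0,1,-95,0],[-1,0,1,-110,0],[-1,0,1,-110,0],[-1,0,1,-110,0],[-1,0,1,-110,0]]' 45
python3 - <<'E'
from h import *
for n in("top","wrist"):
    print(n,telemetry.observe()["tool_pos"],cal(n) if n=="wrist" else "");p,d=vision.read_camera(n);cv2.imwrite(f"pics/{n}1.png",p[...,::-1]);np.save(f"pics/{n}1.npy",d)
E
```

```text
time: 3.68
tool_pos: [0.5093, -0.2874, 0.411]
tool_rot: [-3.138, -0.001, 1.43]
contact_force: [-0.2, -0.4, -3.6]
opening: 0.015
grip_force: 45.0
top [ 0.50932175 -0.28737016  0.41099099] 
wrist [ 0.50938487 -0.2874243   0.41077777] (array([[325.1922621 ,   0.        , 282.17214368],
       [  0.        , 325.1922621 , 212.78161928],
       [  0.        ,   0.        ,   1.        ]]), array([[ 0.99001597, -0.14091202, -0.00349128],
       [-0.13591585, -0.96089191,  0.24127501],
       [-0.03735329, -0.23839159, -0.9704505 ]]), array([-0.54292863, -0.23789139,  0.34506371]))
```

View pics/wrist1.png

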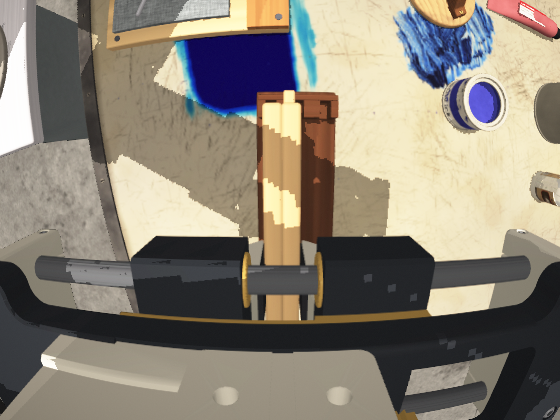

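```bash
python3 -m crank '[[-1,15,2,0,0],[-1,40,6,0,0],[-1,70,10,0,0],[-1,100,15,0,0],[-1,130,20,0,0],[-1,160,25,0,0],[-1,190,30,0,-0.01],[-1,215,34,0,-0.021],[-1,225,35,0,-0.021],[-1,225,35,0,-0.021],[-1,225,35,0,-0.021],[-1,225,35,0,-0.021]]'; python3 -m crank '[[-1,0,0,0,0],[-1,0,0,0,0],[-1,0,0,0,0]]'
python3 - <<'E'
from h import *
s=telemetry.observe();print(s["tool_pos"],s["tool_rot"]);c=cal("wrist");p,d=vision.read_camera("wrist");cv2.imwrite("pics/wrist2.png",p[...,::-1]);np.save("pics/wrist2.npy",d);np.savez("pics/w2.npz",K=c[0],R=c[1],t=c[2],tp=s["tool_pos"],tr=s["tool_rot"])
cv2.imwrite("pics/w2c.png",cv2.resize(p[:300,100:450,::-1],None,fx=2,fy=2,interpolation=cv2.INTER_CUBIC))
E
```

```text
time: 4.78
tool_pos: [0.5758, -0.0705, 0.4123]
tool_rot: [-3.141, 0.001, 1.45]
contact_force: [0.1, -0.6, -3.5]
opening: 0.015
grip_force: 45.0
time: 5.03
tool_pos: [0.5759, -0.0707, 0.4127]
tool_rot: [3.142, 0.0, 1.449]
contact_force: [-0.0, -0.8, -3.5]
opening: 0.0149
grip_force: 45.0
[ 0.57587199 -0.07067724  0.41272952] [3.14155728e+00 1.91808785e-04 1.44932349e+00]
```

View pics/w2c.png

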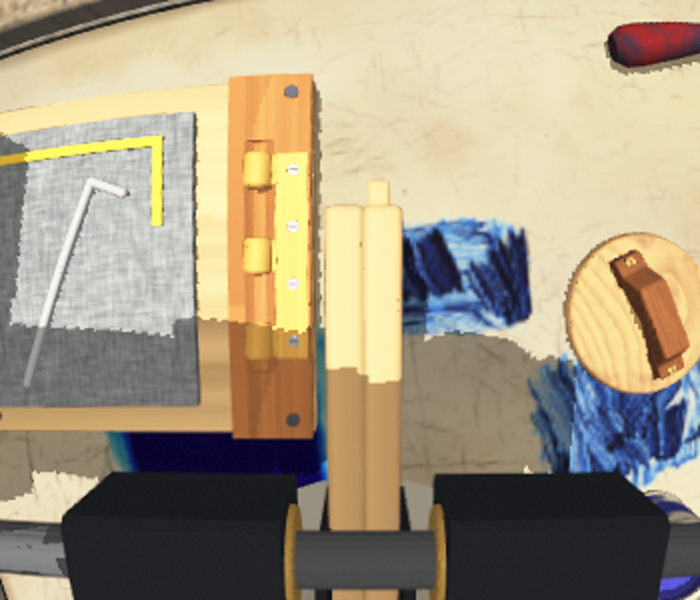

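The wrist crop shows the three knuckles at (258,168), (257,255) and (258,342). The frame's far top end is at (326..403, 206), with the meeting plane at u≈363.

Run:
```python
from h import *
from scipy.spatial.transform import Rotation as Ro
z=np.load("pics/w2.npz");K,R,t,tp=z["K"],z["R"],z["t"],z["tp"];d=np.load("pics/wrist2.npy")
def ray(cu,cv,h):
    u=100+(cu+.5)/2-.5;v=(cv+.5)/2-.5
    a=np.array([u-K[0,2],v-K[1,2]])/K[0,0];r=np.hypot(*a);k=np.r_[a/r*np.sin(r),np.cos(r)]
    w=k@R;o=-t@R;dd=d[int(round(v)),int(round(u))]
    return o+w*(h-o[2])/w[2], (o+w*dd/k[2])[2]
T=Ro.from_euler("xyz",z["tr"]).as_matrix()
print("knuckles z .034")
k=[]
for c in((258,168.5),(257.5,255),(258.5,342)):
    P,zz=ray(*c,.034);k.append(P);print(P,zz)
k=np.array(k);v=k[0]-k[2];m=k.mean(0);print("mid",m,"len",np.hypot(*v[:2]),"yaw",np.arctan2(-v[0],v[1]))
zt=tp[2]-.2687+.12
for c in((326,209),(363,209),(403,209),(363,340),(344,300)):
    P,zz=ray(*c,zt);print(c,P,zz,"tool",(T.T@(P-tp))*1e3)
print("knuckle mid in tool",(T.T@(m-tp))*1e3)
```

```text
knuckles z .034
[0.53212757 0.05627128 0.034     ] 0.040642096195354194
[0.52575954 0.00821661 0.034     ] 0.04156438403599755
[ 0.51951221 -0.03991518  0.034     ] 0.040527276936247025
mid [0.52579977 0.0081909  0.034     ] len 0.09701022726680375 yaw -0.1304109635561722
(326, 209) [0.5772682  0.00622744 0.26402952] 0.26145600817730513 tool [ 76.53569358  -7.93821234 148.6850418 ]
(363, 209) [0.58440186 0.00530374 0.26402952] 0.26154392570030627 tool [ 76.48322206  -0.74519586 148.68530631]
(403, 209) [0.5921254  0.00440698 0.26402952] -0.001355949150212532 tool [ 76.52895868   7.03009483 148.68557258]
(363, 340) [ 0.58124714 -0.0204098   0.26402952] 0.26036943498150383 tool [ 50.57688812  -0.76085082 148.69027482]
(344, 300) [ 0.57851654 -0.01206892  0.26402952] 0.26183575099883105 tool [ 58.52542507  -4.48202258 148.68861859]
knuckle mid in tool [ 72.29216093 -59.27344049 378.713569  ]
```

Run:
```python
from h import *
from scipy.spatial.transform import Rotation as Ro
z=np.load("pics/w2.npz");K,R,t,tp=z["K"],z["R"],z["t"],z["tp"]
p=cv2.imread("pics/wrist2.png");T=Ro.from_euler("xyz",z["tr"]).as_matrix()
def ray(u,v,h):
    a=np.array([u-K[0,2],v-K[1,2]])/K[0,0];r=np.hypot(*a);w=np.r_[a/r*np.sin(r),np.cos(r)]@R;o=-t@R
    return (T.T@(o+w*(h-o[2])/w[2]-tp))*1e3
d=np.load("pics/wrist2.npy")
for u in(270,275,290,295): print(u,"depth rows",[(v,round(float(d[v,u]),3)) for v in range(84,110,1)][::1])
zt=tp[2]-.1487
print("top end",[ray(u,v,zt).round(1) for u,v in((272,102.5),(290,102.5))],"ear end",ray(289,90,zt-.098).round(1))
d1=np.load("pics/top1.npy");W=cloud("top",d1);m=(W[...,2]>.245)&(W[...,2]<.275)&(abs(W[...,0]-.51)<.03)&(abs(W[...,1]+.29)<.15)
Q=W[m];print(len(Q),"top1 y range",np.percentile(Q[:,1],[0,1,99,100]),"x",Q[:,0].min(),Q[:,0].max(),"z",np.median(Q[:,2]))
```

```text
270 depth rows [(84, 0.367), (85, 0.366), (86, 0.367), (87, 0.368), (88, 0.367), (89, 0.368), (90, 0.369), (91, 0.37), (92, 0.369), (93, 0.37), (94, 0.37), (95, 0.369), (96, 0.371), (97, 0.372), (98, 0.371), (99, 0.371), (100, 0.371), (101, 0.37), (102, 0.371), (103, 0.124), (104, 0.124), (105, 0.123), (106, 0.125), (107, 0.124), (108, 0.124), (109, 0.124)]
275 depth rows [(84, 0.368), (85, 0.368), (86, 0.367), (87, 0.367), (88, 0.367), (89, 0.368), (90, 0.367), (91, 0.368), (92, 0.37), (93, 0.368), (94, 0.37), (95, 0.37), (96, 0.369), (97, 0.37), (98, 0.371), (99, 0.371), (100, 0.372), (101, 0.373), (102, 0.371), (103, 0.123), (104, 0.123), (105, 0.123), (106, 0.123), (107, 0.124), (108, 0.125), (109, 0.123)]
290 depth rows [(84, 0.367), (85, 0.366), (86, 0.365), (87, 0.368), (88, 0.368), (89, 0.369), (90, 0.214), (91, 0.214), (92, 0.214), (93, 0.214), (94, 0.216), (95, 0.216), (96, 0.216), (97, 0.216), (98, 0.216), (99, 0.215), (100, 0.217), (101, 0.216), (102, 0.216), (103, 0.123), (104, 0.124), (105, 0.123), (106, 0.124), (107, 0.124), (108, 0.123), (109, 0.124)]
295 depth rows [(84, 0.367), (85, 0.367), (86, 0.369), (87, 0.367), (88, 0.368), (89, 0.369), (90, 0.368), (91, 0.368), (92, 0.367), (93, 0.371), (94, 0.371), (95, 0.369), (96, 0.371), (97, 0.37), (98, 0.371), (99, 0.37), (100, 0.373), (101, 0.373), (102, 0.372), (103, 0.123), (104, 0.123), (105, 0.123), (106, 0.124), (107, 0.123), (108, 0.124), (109, 0.124)]
top end [array([ 77.2,  -4.3, 148.7]), array([ 77.2,   2.7, 148.7])] ear end [ 95.2   4.3 246.7]
366 top1 y range [-0.25533112 -0.25260323 -0.2083045  -0.20805742] x 0.5068664227582058 0.5276307200586813 z 0.26040667295468567
```

```bash
python3 -m crank '[[-1,25,-20,0,0.005],[-1,50,-40,0,0.005],[-1,68,-54,0,0.005],[-1,74,-58.8,0,0.005],[-1,74,-58.8,0,0.005],[-1,74,-58.8,10,0.005],[-1,74,-58.8,30,0.005],[-1,74,-58.8,50,0.005],[-1,74,-58.8,65,0.005],[-1,74,-58.8,70,0.005],[-1,74,-58.8,70,0.005],[-1,74,-58.8,70,0.005]]'
python3 - <<'E'
from h import *
print(telemetry.observe()["tool_pos"],telemetry.observe()["tool_rot"])
P=[vision.read_camera(n)[0][...,::-1] for n in("top","scene")]
a=cv2.resize(P[0][200:300,110:260],(780,520)[:2],interpolation=cv2.INTER_CUBIC)
b=cv2.resize(P[1][130:330,280:440],(640,800)[:2],interpolation=cv2.INTER_CUBIC)
cv2.imwrite("pics/t3.png",a);cv2.imwrite("pics/s3.png",b[:600]if 0 else cv2.resize(b,(480,600)))
E
```

```text
time: 6.08
tool_pos: [0.5271, 0.01, 0.3427]
tool_rot: [3.141, 0.0, 1.445]
contact_force: [1.0, -0.7, -3.0]
opening: 0.0152
grip_force: 45.0
[0.52710168 0.01002574 0.34271823] [3.14130154e+00 2.57732416e-04 1.44493720e+00]
```

View pics/s3.png

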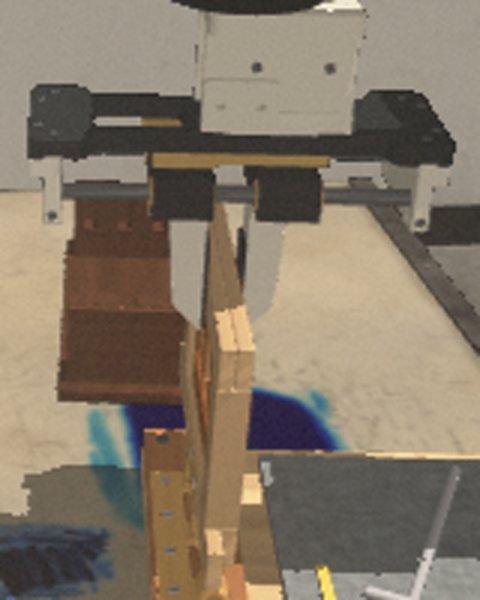

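The frame hangs shut and upright right above the hinge rail. Now I'll lower it slowly.

```bash
python3 -m crank '[[-1,0,0,4,0],[-1,0,0,8,0],[-1,0,0,10,0],[-1,0,0,11,0],[-1,0,0,12,0],[-1,0,0,13,0],[-1,0,0,14,0],[-1,0,0,14,0]]'
```

```text
time: 6.85
tool_pos: [0.5265, 0.0108, 0.3285]
tool_rot: [-3.141, 0.0, 1.446]
contact_force: [-0.7, -0.4, -3.8]
opening: 0.015
grip_force: 45.0
```

```bash
python3 -m crank '[[-1,0,0,1,0],[-1,0,0,2,0],[-1,0,0,3,0],[-1,0,0,4,0],[-1,0,0,5,0],[-1,0,0,5,0]]'
```

```text
time: 7.35
tool_pos: [0.5265, 0.0108, 0.3234]
tool_rot: [-3.141, 0.0, 1.446]
contact_force: [0.5, 0.8, -3.8]
opening: 0.0149
grip_force: 45.0
```

```bash
python3 -m crank '[[-1,0,0,1,0],[-1,0,0,2,0],[-1,0,0,3,0],[-1,0,0,3,0]]';python3 -m crank '[[-1,0,0,1,0],[-1,0,0,1,0],[-1,0,0,2,0],[-1,0,0,2,0]]'
```

```text
time: 7.68
tool_pos: [0.5265, 0.0107, 0.3205]
tool_rot: [-3.141, 0.0, 1.446]
contact_force: [-0.1, -0.1, -3.0]
opening: 0.0147
grip_force: 45.0
time: 8.02
tool_pos: [0.5265, 0.0108, 0.3191]
tool_rot: [3.141, 0.0, 1.446]
contact_force: [-1.6, 0.5, 1.9]
opening: 0.0149
grip_force: 45.0
```

```bash
python3 -m crank '[[-1,0,0,0.5,0],[-1,0,0,0.5,0],[-1,0,0,0.5,0]]';python3 -m crank '[[-1,0,0,0.5,0],[-1,0,0,0.5,0],[-1,0,0,0.5,0]]'
```

```text
time: 8.27
tool_pos: [0.5265, 0.0108, 0.319]
tool_rot: [3.141, 0.0, 1.446]
contact_force: [-2.1, 0.3, 5.8]
opening: 0.0153
grip_force: 45.0
time: 8.52
tool_pos: [0.5265, 0.0108, 0.319]
tool_rot: [3.14, 0.0, 1.446]
contact_force: [-2.9, 0.8, 8.4]
opening: 0.0151
grip_force: 45.0
```

```bash
python3 -m crank '[[-1,0,-0.5,0,0],[-1,0,-0.5,0,0],[-1,0,-0.5,0,0]]';python3 -m crank '[[-1,0,-0.5,0,0],[-1,0,-0.5,0,0],[-1,0,-0.5,0,0]]'
```

```text
time: 8.77
tool_pos: [0.5262, 0.0108, 0.319]
tool_rot: [3.14, 0.0, 1.446]
contact_force: [-2.4, 0.9, 7.7]
opening: 0.015
grip_force: 45.0
time: 9.02
tool_pos: [0.5256, 0.0109, 0.3183]
tool_rot: [3.14, 0.0, 1.446]
contact_force: [-2.1, 0.4, 5.5]
opening: 0.0153
grip_force: 45.0
```

```bash
python3 -m crank '[[-1,0,-0.5,0,0],[-1,0,-0.5,0,0],[-1,0,-0.5,0.3,0]]';python3 -m crank '[[-1,0,-0.5,0.2,0],[-1,0,-0.5,0.2,0],[-1,0,-0.5,0.2,0]]';python3 -m crank '[[-1,0,-0.5,0.2,0],[-1,0,-0.5,0.2,0],[-1,0,-0.5,0.2,0]]'
```

```text
time: 9.27
tool_pos: [0.5253, 0.0109, 0.3182]
tool_rot: [3.14, 0.0, 1.446]
contact_force: [-2.1, -0.8, 10.5]
opening: 0.0153
grip_force: 45.0
time: 9.52
tool_pos: [0.5249, 0.0109, 0.3182]
tool_rot: [3.139, 0.0, 1.446]
contact_force: [-1.5, -0.1, 8.6]
opening: 0.0151
grip_force: 45.0
time: 9.77
tool_pos: [0.5246, 0.011, 0.3181]
tool_rot: [3.138, 0.0, 1.446]
contact_force: [-0.7, -0.9, 8.0]
opening: 0.0151
grip_force: 45.0
```

```bash
python3 -m crank '[[-1,0,0,0,0],[-1,0,0,0,0],[-1,0,0,0,0],[-1,0,0,0,0],[-1,0,0,0,0],[-1,0,0,0,0]]'
python3 - <<'E'
from h import *
P=vision.read_camera("scene")[0][...,::-1]
cv2.imwrite("pics/s4.png",cv2.resize(P[140:360,290:470],(490,600),interpolation=cv2.INTER_CUBIC))
E
```

```text
time: 10.27
tool_pos: [0.5246, 0.011, 0.3181]
tool_rot: [3.138, 0.0, 1.446]
contact_force: [-1.1, -0.3, 8.2]
opening: 0.0148
grip_force: 45.0
```

View pics/s4.png

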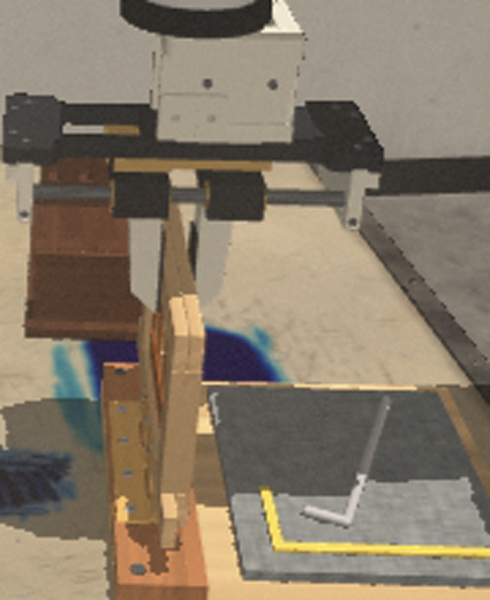

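The picture shows the frame shut and upright on the rail, with its ear about 20 mm above the rail at (168,530). The pin hasn't moved. Handing in.

```bash
python3 -c "
from cell import ticket;print(ticket.hand_in())"
```

```text
the job is handed in; nothing more can be done
None
```

The job is handed in: at about 10 s, the shut frame was held upright on the board at 45 N grip, its knuckles seated in the hinge rail with about 12 N of push; no verdict came back, and I judged hole alignment by how it seated, not by a direct look at the holes.

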